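Free a bench scale's hidden transport lock with the release rod

TASK

The bench scale is still locked for transport. With the release rod, feel through the window under the weighing plate for the hole in the hidden lock bar, push the rod right through that hole and slide the bar fully to the robot's left until it stops (lock free); then take the rod out and lay it back down, flat, on the blue board. Leave the bowl, the brass weight and the jar where they stand.

Things in the scene. Friction and masses are not known exactly. Their poses are not given: they have to be found in the camera images.
- scale: Bench scale, fixed: grey body 240 x 340 x 72 mm (x, y, height), a sloping console on its far side (another 115 mm). Origin: on the bench under the middle of the body; x points away from the robot into the scale, y to the robot's left, z up. The front face (x = -120 mm) has a window. On the console a small white pointer moves with the lock, from a red mark (locked) to a green mark (free).
- plate_edge (a point): Middle of the lower front edge of the steel weighing plate (275 x 350 mm, underside 78 mm, top 108 mm above the bench). The plate overhangs the front face and its window by 45 mm and hides them from above; axes as scale.
- window (a point): Centre of the window, on the outside of the scale's front face, 49 mm above the bench; axes as scale (x into the scale, y along the face). The window is 132 mm wide (y +-66 mm) and 26 mm high (z +-13 mm) in a wall 5 mm thick. Behind the wall is the lock bar, 7 to 19 mm inside this point, then empty space to 45 mm.
- bar_face (a point): Point of the greased black steel lock bar's face behind the window's centre (fixed to the scale). The bar, 12 mm thick, covers the whole window but for one upright through slot, the hole, 18 mm wide in y and taller than the window. The hole's place is hidden and differs each time: its centre starts anywhere from y = -55 to +21 mm of this point and moves with the bar to +y. Only touch finds it.
- transport_lock (a joint): Travel of the hidden lock bar along +y of the scale (m): 0 = locked, 0.030 = free, at its end stop. It starts between 0 and 0.006; it does not tell where the hole is. Dry friction of about 3.5 N, no spring: it stays where it is left. The bar has no other accessible part than its face and its hole.
- rod: Release rod, loose, 0.13 to 0.25 kg: yellow square handle 60 x 24 x 24 mm with a steel shaft of 10 mm diameter, 110 mm long, out of the handle's front on its centre line. Origin: centre of the handle's underside; x along the shaft to the tip, z up (the handle lies flat). The handle spans x = -30 to +30 mm; the balance point lies at x = +17 mm.
- rod_tip (a point): Middle of the free end of the shaft, 140 mm from the rod's origin along its x, 12 mm above the underside.
- rod_grip (a point): A good place to grip: inside the handle on the centre line, 12 mm in front of the rod's origin, 12 mm above its underside; it is 24 mm wide across y there. The tip is 128 mm ahead of it.
- board: Blue plastic board, fixed, 260 x 200 x 12 mm (x, y, height). Origin: centre of its underside, on the bench; its top is 12 mm higher. The rod lies on it at the start and belongs back on it.
- bowl: Steel bowl (bystander), 170 mm across, 120 mm high; origin at the centre of its underside.
- weight: Brass test weight (bystander), 58 mm across, 88 mm high; origin at the centre of its underside.
- jar: Amber jar with a white cap (bystander), 70 mm across, 110 mm high; origin at the centre of its underside.
There are look-alikes about, which are no part of the job. There is more than one size of the rod; the one meant has the size given above.

How it is judged:
On the way, in this order (a step that is already met when the one before it is completed fails the run):
1. the rod's tip has passed through the hole in the hidden bar (21 mm or more inside the window) while the lock is not yet free (x of rod_tip in the frame of window above 0.021 m and y of rod_tip in the frame of window between -0.066 and 0.066 m and z of rod_tip in the frame of window between -0.013 and 0.013 m and value of joint transport_lock below 0.02 m), for 0.1 s.
2. the rod, still in the hole, has slid the lock to its free end (value of joint transport_lock above 0.027 m and x of rod_tip in the frame of window above 0.007 m), for 0.1 s.
At the end, for the whole second after the job is handed in: The lock stands at its free end (26 mm or more of its 30 mm travel) and the rod lies still and flat on the blue board, with the middle of its handle over the board and handle and tip within a few millimetres of their lying height (value of joint transport_lock above 0.026 m and x of rod in the frame of board between -0.13 and 0.13 m and y of rod in the frame of board between -0.1 and 0.1 m and height (world z) of rod_grip between 0.02 and 0.028 m and height (world z) of rod_tip between 0.014 and 0.034 m and linear speed of rod below 0.02 m/s); the robot touches nothing.
It fails at once if the bowl is shifted by more than 20 mm (distance of bowl from where it was at the start of the episode above 0.02 m).
It fails at once if the weight is shifted by more than 20 mm (distance of weight from where it was at the start of the episode above 0.02 m).
It fails at once if the jar is shifted by more than 20 mm (distance of jar from where it was at the start of the episode above 0.02 m).
It also fails if it takes over 72 s, if anything falls off the work surface, if the arm or the gripper's body presses on something with over 40 N, if the wrist force passes 120 N, or if a joint passes its speed limit or range.

ROBOT

A 6-joint arm with a two-finger parallel gripper is mounted at the origin on the work surface. World frame = base frame: x ahead of the robot, y to its left, z up, the work surface at z = 0. Lengths are in m, angles in rad, forces in N, time in s.
With the tool pointing down it reaches from about 0.25 to 0.8 m from the base axis. Payload 3.9 kg.
Tool frame: the origin (TCP) lies between the finger pads; the fingertips stand 25 mm ahead of it and the grasp point (between the pads) lies 6 mm ahead of it; z points along the fingers, x is the direction in which the jaws open and shut, and the axes are right-handed (so a half turn about z gives the same grasp; the last joint's range is limited). The gripper opens to 85 mm and grips with 20 to 120 N. Pads are 22 mm wide; open, the fingers measure 114 mm over their backs; the gripper's body (76 mm by 85 mm) begins 54 mm behind the grasp point. The pads swing forward as they close: fully open they stand 13 mm farther back than shut.
Start: joints at [1.226, 0.26, -0.138, 1.173, 0, 1.571], TCP at [0.177, 0.494, 0.256] pointing down, gripper open.
Joint ranges: [-2.78, 2.78], [-0.83, 1.72], [-1.28, 1.37], [-1.9, 2.12], [-1.57, 1.48], [-3.14, 3.14]. Speed limits (rad/s): [2.57, 2.57, 3.14, 3.14, 3.14, 3.14].

INTERFACE

Orientations are given as a unit quaternion [x, y, z, w].
In Python, from bench import * gives the robot as it stands. Calls block until the motion is done:
- goto(position, orientation): joint-space move of the TCP to a pose.
- move_linear(position, rotation=None, vel=0.15): straight line of the TCP; rotation=None keeps the orientation; vel is the mean speed in m/s.
- movej(angles): joint-space move.
- gripper_to(opening, effort=None): finger opening in m; effort is the grip in N (None keeps the last); returns when the fingers have stopped.
- dwell(seconds).
- ik(position, orientation): joint angles nearest the present ones, or None.
- capture(name): name is "scene" or "top" or "wrist"; returns a dict with "pixels" (400x640x3 uint8, red, green, blue), "range_z" (400x640 float32, m along the optical axis (not along the pixel's ray), 0 where there is no reading), "K" (3x3 intrinsics, pixels), "dist" ([k1, k2, p1, p2, k3] as OpenCV has them; the pictures are not rectified), "extrinsics" (4x4, takes a point from camera to world coordinates). Camera axes: x right, y down, z forward; pixel columns grow to the right and rows downward; lengths in m; the calibration is good to about 2 mm. A picture is of the moment at which its call begins.
A pose or a line that the arm cannot do raises MotionError and nothing moves.
- finish_job(): hands the job in, once; it reports no verdict.
Readings, each from a call of its own:
- read_time(): time.
- read_joints(): joint angles.
- read_qd(): joint speeds.
- read_joint_torque(): joint torques, N m.
- read_ee_pos(): TCP position.
- read_tcp_rot(): TCP orientation.
- read_contact_force(): force on the tool from outside, world axes, zero at the start.
- read_moment(): the same for the moment, N m.
- read_finger_gap(): finger opening in m.
Only numpy, scipy, OpenCV 4.12 (cv2) and the standard library are available. Lean on these libraries where they do the work, as an engineer would, in place of code of your own. Each camera call takes 0.05 s, during which the arm holds its last target.

## Working session

There is one attempt and no reset: what is moved stays moved. The work goes in short steps, each a Python script; the robot and the scene stay as the last script left them, time stands still between calls to the robot, and variables do not carry over. Pictures are saved under pics/ and viewed, and the job is handed in when it is done.

```bash
ls -la; mkdir -p pics
python3 - <<'E'
from bench import *
import cv2,numpy as np
for n in ["scene","top"]:
    c=capture(n)
    np.savez(f"{n}0.npz",**c)
    cv2.imwrite(f"pics/{n}0.png",c["pixels"][:,:,::-1])
    print(n,c["K"].tolist(),c["dist"],np.round(c["extrinsics"],3).tolist())
print(read_time(),read_contact_force(),read_finger_gap(),read_tcp_rot())
E
```

```text
total 12
drwxr-xr-x  3 agent agent 4096 Dec  7 04:24 .
drwxr-xr-x 23 root  root  4096 Dec  7 04:24 ..
drwxr-xr-x  2 agent agent 4096 Dec  7 04:24 pics
scene [[385.0711109407582, 0.0, 323.04940826309905], [0.0, 385.0711109407582, 201.0214791474918], [0.0, 0.0, 1.0]] [-0.00435207  0.          0.          0.          0.        ] [[0.263, 0.803, -0.534, 1.304], [0.965, -0.223, 0.14, -0.144], [-0.006, -0.553, -0.833, 1.273], [0.0, 0.0, 0.0, 1.0]]
top [[448.29785052955333, 0.0, 333.8877095332427], [0.0, 448.29785052955333, 200.5834778805729], [0.0, 0.0, 1.0]] [0.04406282 0.         0.         0.         0.        ] [[0.028, -0.997, 0.07, 0.453], [-1.0, -0.028, 0.003, 0.027], [-0.001, -0.07, -0.998, 1.352], [0.0, 0.0, 0.0, 1.0]]
0.1 [ 0.36483108 -0.12957054  1.21322569] 0.08536509486513544 [ 8.17929743e-01  5.75317449e-01 -7.10681639e-04  5.12042966e-04]
```

View pics/scene0.png

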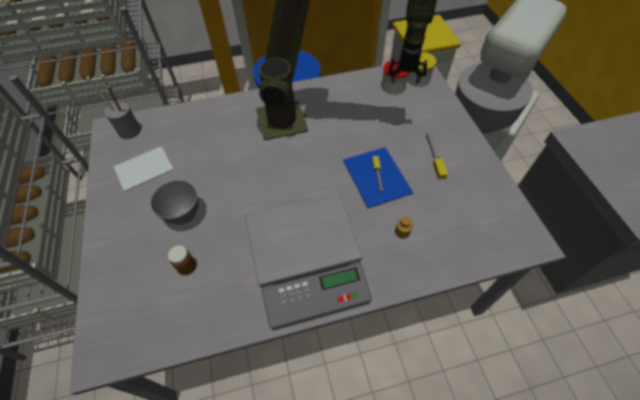

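View pics/top0.png

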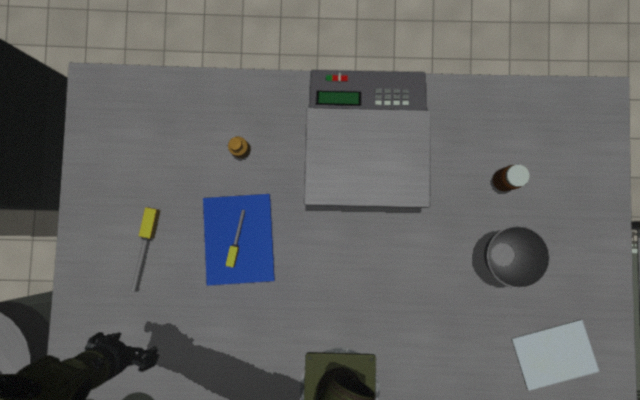

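Top view: candidates for the rod are the small yellow-handled tool on the blue board (handle px 232,257; tip 243,211) and the bigger one on the bench (handle 148,223; tip 137,290). Scale plate spans px (305–430, 108–207), bowl (518,256), jar (515,177), brass weight (238,147). Measuring both tools and the scale.

```bash
cat > h.py <<'E'
import numpy as np,cv2
def rays(c,uv):
    uv=np.asarray(uv,float).reshape(-1,1,2)
    n=cv2.undistortPoints(uv,c["K"],c["dist"]).reshape(-1,2)
    d=np.c_[n,np.ones(len(n))]@c["extrinsics"][:3,:3].T
    return c["extrinsics"][:3,3],d
def onz(c,uv,z):
    o,d=rays(c,uv); return o+d*((z-o[2])/d[:,2])[:,None]
def proj(c,P):
    T=np.linalg.inv(c["extrinsics"]); r,_=cv2.Rodrigues(T[:3,:3])
    return cv2.projectPoints(np.asarray(P,float).reshape(-1,1,3),r,T[:3,3],c["K"],c["dist"])[0].reshape(-1,2)
def blobs(m,amin=30):
    cs,_=cv2.findContours(m.astype(np.uint8),cv2.RETR_EXTERNAL,cv2.CHAIN_APPROX_NONE)
    return sorted([k for k in cs if cv2.contourArea(k)>amin],key=cv2.contourArea,reverse=True)
def cloud(c):
    h,w=c["range_z"].shape
    u,v=np.meshgrid(np.arange(w),np.arange(h))
    n=cv2.undistortPoints(np.stack([u,v],-1).reshape(-1,1,2).astype(float),c["K"],c["dist"]).reshape(-1,2)
    z=c["range_z"].reshape(-1)
    P=np.c_[n*z[:,None],z]@c["extrinsics"][:3,:3].T+c["extrinsics"][:3,3]
    P[z==0]=np.nan
    return P.reshape(h,w,3)
E
python3 - <<'E'
from h import *
np.set_printoptions(precision=4,suppress=True)
for n in ["top","scene"]:
    c=dict(np.load(n+"0.npz")); hsv=cv2.cvtColor(c["pixels"],cv2.COLOR_RGB2HSV)
    H,S,V=[hsv[...,i].astype(int) for i in range(3)]
    print(n)
    ym=(H>20)&(H<35)&(S>150)&(V>80)
    for k in blobs(ym,20)[:4]:
        r=cv2.minAreaRect(k); P=onz(c,cv2.boxPoints(r),0.036)
        print("yellow",np.round(r[0]),P.mean(0), "sides",np.linalg.norm(P[1]-P[0]),np.linalg.norm(P[2]-P[1]))
    bm=(H>105)&(H<130)&(S>150)&(V>50)
    for k in blobs(bm,500)[:2]:
        r=cv2.minAreaRect(cv2.convexHull(k)); P=onz(c,cv2.boxPoints(r),0.012)
        print("blue",r,P.mean(0),np.linalg.norm(P[1]-P[0]),np.linalg.norm(P[2]-P[1])); print(P)
    C=cloud(c)
    m=(abs(C[...,2]-0.108)<0.008)&(C[...,0]>0.3)&(abs(C[...,1])<0.3)
    for k in blobs(m,500)[:1]:
        r=cv2.minAreaRect(k); P=onz(c,cv2.boxPoints(r),0.108)
        print("plate",r,P.mean(0),np.linalg.norm(P[1]-P[0]),np.linalg.norm(P[2]-P[1]),np.nanmedian(C[m][:,2])); print(P)
c=dict(np.load("top0.npz"))
img=c["pixels"][:,:,::-1]
a=cv2.resize(img[185:300,190:290],None,fx=5,fy=5,interpolation=cv2.INTER_CUBIC)
cv2.imwrite("pics/board_crop.png",a)
cv2.imwrite("pics/scale_crop.png",cv2.resize(img[60:220,290:445],None,fx=3.6,fy=3.6,interpolation=cv2.INTER_CUBIC))
E
```

```text
top
yellow [148. 222.] [0.466  0.5717 0.036 ] sides 0.08396424661396654 0.03326284823646597
yellow [232. 256.] [0.3752 0.3239 0.036 ] sides 0.054391933435938095 0.019802926140911076
blue ((237.79698181152344, 239.14224243164062), (87.08998107910156, 66.74971771240234), 86.98721313476562) [0.4247 0.3135 0.012 ] 0.19880090535353478 0.2582975987943267
[[0.545  0.4251 0.012 ]
 [0.5612 0.2269 0.012 ]
 [0.3039 0.2033 0.012 ]
 [0.2889 0.3986 0.012 ]]
plate ((367.4063415527344, 157.40225219726562), (126.0353012084961, 97.14822387695312), 1.2188752889633179) [ 0.6643 -0.0589  0.108 ] 0.27415182895427503 0.35434982629859524 0.10860889371202997
[[ 0.5262  0.1156  0.108 ]
 [ 0.8004  0.1187  0.108 ]
 [ 0.8021 -0.2357  0.108 ]
 [ 0.5286 -0.234   0.108 ]]
scene
yellow [589.  59.] [-0.0179  1.6376  0.036 ] sides 0.5811880882462365 1.071689208967559
yellow [433.  41.] [-0.3263  0.8971  0.036 ] sides 0.3465664459722143 0.3001851351572281
yellow [500.   2.] [-0.5633  1.434   0.036 ] sides 0.2035781953997112 0.15594109804447528
yellow [402.  28.] [-0.4756  0.7829  0.036 ] sides 0.09061729282811791 0.162
[... 162 characters left out ...]
2 0.2961206813860296
[[0.3185 0.2051 0.012 ]
 [0.252  0.4128 0.012 ]
 [0.5481 0.4193 0.012 ]
 [0.5983 0.23   0.012 ]]
blue ((307.226806640625, 68.4106674194336), (26.100061416625977, 30.581527709960938), 14.534454345703125) [-0.3134  0.2048  0.012 ] 0.24037194492461395 0.14576916132679024
[[-0.2451  0.1033  0.012 ]
 [-0.4674  0.1947  0.012 ]
 [-0.3773  0.3092  0.012 ]
 [-0.164   0.2119  0.012 ]]
plate ((302.58563232421875, 237.8203887939453), (71.97006225585938, 106.96068572998047), 76.82744598388672) [ 0.6752 -0.0516  0.108 ] 0.3875355124460636 0.28542881405887965 0.10618413265349058
[[ 0.537  -0.2402  0.108 ]
 [ 0.5347  0.1473  0.108 ]
 [ 0.8184  0.1161  0.108 ]
 [ 0.8106 -0.2294  0.108 ]]
```

View pics/board_crop.png

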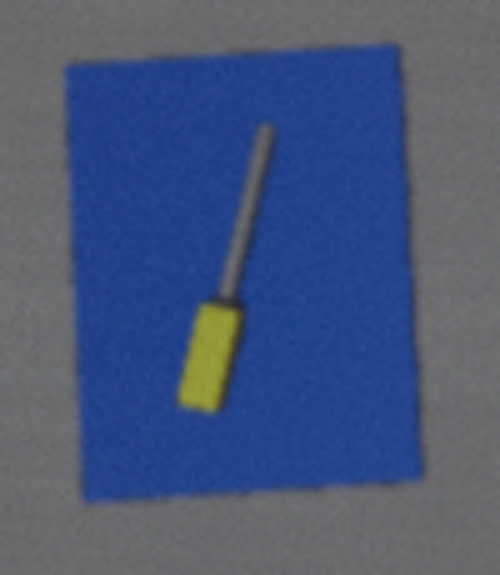

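View pics/scale_crop.png

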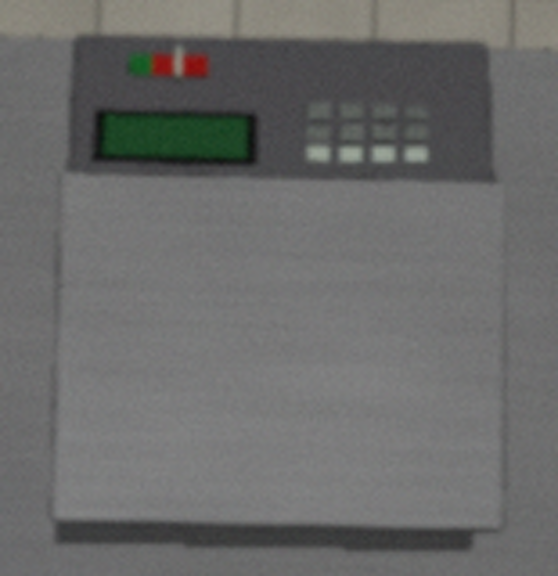

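The board crop shows the small rod: handle centre px (232,256.5), tip (243.2,210.2); the handle measures about 54x20 mm through an eroded mask, against 84x33 for the other, so this is the 60 mm one. Pointer (crop 179,60) is in red, so the scale is locked. Closer look with the wrist camera next.

```bash
cat >> h.py <<'E'
def quat(psi):
    a=psi+np.pi/2; return [np.cos(a/2),np.sin(a/2),0.0,0.0]
E
python3 - <<'E'
from h import *
from bench import *
np.set_printoptions(precision=4,suppress=True)
c=dict(np.load("top0.npz"))
h=onz(c,[(232,256.5)],0.036)[0]; t=onz(c,[(243.2,210.2)],0.024)[0]
d=(t-h)[:2]; psi=np.arctan2(d[1],d[0]); print(h,t,np.linalg.norm(d),psi)
g=h[:2]+0.004*d/np.linalg.norm(d)
goto([g[0]-0.03,g[1]+0.01,0.22],quat(psi)); print(read_ee_pos(),read_time(),read_contact_force())
c=capture("wrist"); np.savez("w1.npz",**c); cv2.imwrite("pics/w1.png",c["pixels"][:,:,::-1]); print(c["extrinsics"],c["K"])
E
```

```text
[0.3735 0.3231 0.036 ] [0.5097 0.299  0.024 ] 0.13824500036825427 -0.17558452376686876
[0.3473 0.333  0.2201] 1.0417 [0.2495 0.2505 0.4519]
[[ 0.1749  0.9478  0.2665  0.2797]
 [ 0.9846 -0.1685 -0.0469  0.3454]
 [ 0.0004  0.2706 -0.9627  0.3372]
 [ 0.      0.      0.      1.    ]] [[302.8818   0.     323.3375]
 [  0.     302.8818 200.1795]
 [  0.       0.       1.    ]]
```

View pics/w1.png

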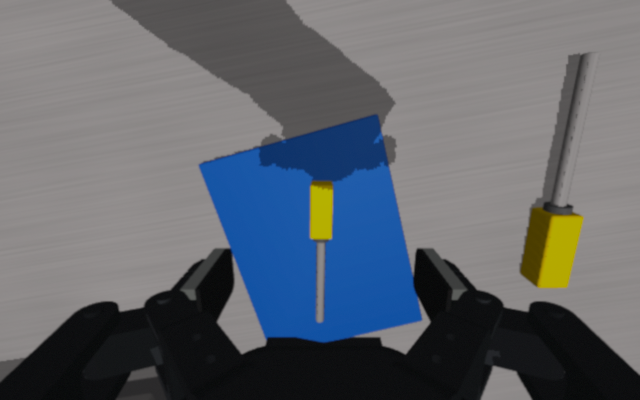

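The wrist view confirms it: handle px (321,182–240), tip (320,322). The larger look-alike is at (552,245).

Run:
```python
from h import *
np.set_printoptions(precision=4,suppress=True)
c=dict(np.load("w1.npz")); hsv=cv2.cvtColor(c["pixels"],cv2.COLOR_RGB2HSV)
H,S,V=[hsv[...,i].astype(int) for i in range(3)]
m=(H>20)&(H<35)&(S>150)&(V>150)
for k in blobs(m,200)[:2]:
    r=cv2.minAreaRect(k); P=onz(c,cv2.boxPoints(r),0.036); print(r,P.mean(0),np.linalg.norm(P[1]-P[0]),np.linalg.norm(P[2]-P[1])); print(P)
bm=(H>105)&(H<130)&(S>120)
sh=~bm[240:330,300:340]
for v in range(242,330,8): 
    u=np.where(~bm[v,300:340])[0]; print(v,u.min()+300 if len(u) else None,u.max()+300 if len(u) else None)
col=~bm[300:335,320]; print(np.where(col)[0]+300)
C=cloud(c); print(C[210,321],C[260,320],C[300,320],C[210,270])
t=onz(c,[(320,321)],0.029)[0]; f=onz(c,[(320.5,246)],0.029)[0];print(t,f)
```

```text
((560.0492553710938, 251.51010131835938), (30.74445343017578, 77.99143981933594), 11.592175483703613) [0.4663 0.5723 0.036 ] 0.08969545103853964 0.03334292815578822
[[0.504  0.5488 0.036 ]
 [0.4155 0.5637 0.036 ]
 [0.4279 0.5947 0.036 ]
 [0.5178 0.5821 0.036 ]]
((321.5, 212.0), (52.0, 21.0), 90.0) [0.3761 0.3264 0.036 ] 0.02141346054539855 0.05708132795135319
[[0.3461 0.3209 0.036 ]
 [0.3498 0.342  0.036 ]
 [0.4061 0.3325 0.036 ]
 [0.4022 0.3103 0.036 ]]
242 316 325
250 316 324
258 316 324
266 316 324
274 316 324
282 316 324
290 316 324
298 316 323
306 316 323
314 316 323
322 318 321
[300 301 302 303 304 305 306 307 308 309 310 311 312 313 314 315 316 317
 318 319 320 321 322]
[0.3733 0.3264 0.0354] [0.4334 0.3144 0.0278] [0.4832 0.3054 0.0289] [0.3709 0.2681 0.0107]
[0.5113 0.3003 0.029 ] [0.4162 0.3181 0.029 ]
```

Run:
```python
from h import *
from bench import *
np.set_printoptions(precision=4,suppress=True)
psi=-0.184; q=quat(psi)
gripper_to(0.055,40)
g=[0.3776,0.3254]
goto(g+[0.10],q)
move_linear(g+[0.041],vel=0.12); print(read_ee_pos(),read_contact_force())
gripper_to(0.0,110); dwell(0.1); print(read_finger_gap(),read_contact_force(),read_time())
move_linear(g+[0.13],vel=0.15); dwell(0.1); print(read_ee_pos(),read_contact_force(),read_moment(),read_finger_gap(),read_time())
for n in ["wrist","top"]:
    c=capture(n); np.savez(n+"2.npz",**c); cv2.imwrite(f"pics/{n}2.png",c["pixels"][:,:,::-1])
```

```text
[0.3783 0.3262 0.0422] [-0.5397  0.4273  0.0511]
0.02170712140858084 [-0.7131 -1.1638  6.5093] 3.2083
[0.3767 0.3246 0.1287] [-0.3482 -0.0886 -2.6603] [ 0.004  -0.0159  0.1022] 0.02145410909836093 4.05
```

View pics/wrist2.png

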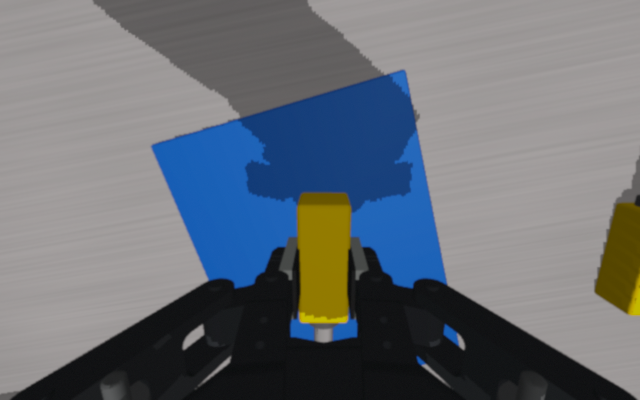

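The wrist view shows the handle (298–350, 195–322) squarely between the pads. Now I check the shaft's direction, tip position and height in the hand with the depth image.

Run:
```python
from h import *
np.set_printoptions(precision=4,suppress=True)
c=dict(np.load("top2.npz")); img=c["pixels"][:,:,::-1]
cv2.imwrite("pics/top2c.png",cv2.resize(img[185:300,190:290],None,fx=5,fy=5,interpolation=cv2.INTER_CUBIC))
C=cloud(c); w=C[195:260,225:260]
m=(w[...,2]>0.07)&(w[...,2]<0.20)
vs,us=np.where(m)
for v in np.unique(vs): 
    s=us[vs==v]; print(v+195,s.min()+225,s.max()+225,np.median(w[v,s],axis=0))
```

```text
208 235 235 [0.5115 0.3042 0.1103]
209 235 238 [0.5087 0.2991 0.1117]
210 235 237 [0.5059 0.3009 0.1152]
211 235 237 [0.5031 0.3003 0.115 ]
212 234 237 [0.5003 0.3015 0.1143]
213 234 237 [0.4975 0.3011 0.1147]
214 234 237 [0.4947 0.3009 0.1158]
215 234 236 [0.4919 0.3022 0.1153]
216 233 236 [0.4891 0.3029 0.1149]
217 233 236 [0.4865 0.3039 0.1127]
218 233 236 [0.4836 0.303  0.1155]
219 233 235 [0.4808 0.3038 0.1167]
220 232 235 [0.478  0.3052 0.1151]
221 232 235 [0.4753 0.3058 0.1154]
222 232 235 [0.4726 0.3055 0.1146]
223 232 234 [0.4698 0.3071 0.1137]
224 231 234 [0.467  0.3082 0.113 ]
225 231 234 [0.4643 0.3081 0.1145]
226 231 234 [0.4615 0.3075 0.1153]
227 231 233 [0.4587 0.3084 0.1179]
228 231 233 [0.456  0.3081 0.118 ]
229 230 233 [0.4532 0.3102 0.115 ]
230 230 233 [0.4505 0.31   0.1151]
231 230 233 [0.4478 0.3091 0.1165]
232 230 232 [0.445  0.3107 0.1134]
233 229 232 [0.4422 0.3122 0.1138]
234 229 232 [0.4395 0.3124 0.1157]
235 229 232 [0.4367 0.3123 0.1132]
236 229 231 [0.434  0.3136 0.1151]
237 228 231 [0.4312 0.3152 0.1136]
238 228 231 [0.4286 0.3137 0.1171]
239 228 231 [0.4258 0.3144 0.1127]
240 228 230 [0.423  0.3159 0.1138]
241 227 230 [0.4202 0.3168 0.1151]
242 227 230 [0.4175 0.3168 0.1142]
243 227 230 [0.4148 0.3163 0.116 ]
244 227 229 [0.412  0.3174 0.1169]
245 225 229 [0.4092 0.3206 0.1157]
246 225 231 [0.4067 0.3173 0.1216]
247 225 230 [0.4039 0.3172 0.12  ]
248 225 232 [0.4014 0.3139 0.1225]
249 225 232 [0.3987 0.3134 0.1238]
250 225 231 [0.396  0.3149 0.1232]
251 226 231 [0.3934 0.3132 0.1248]
252 226 231 [0.3906 0.3134 0.1204]
253 227 231 [0.3879 0.3122 0.1228]
254 227 231 [0.3881 0.3011 0.1722]
255 228 232 [0.3843 0.3026 0.1515]
256 228 236 [0.3822 0.2998 0.1546]
257 229 237 [0.3799 0.2993 0.1601]
258 231 239 [0.3783 0.284  0.1741]
259 232 239 [0.3769 0.2782 0.1919]
```

View pics/top2c.png

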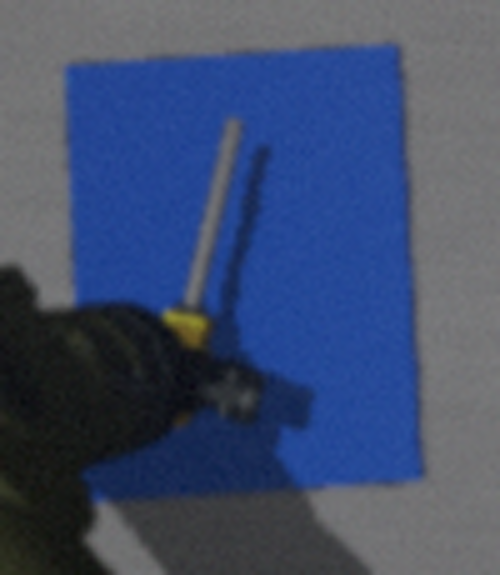

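Rod in hand: shaft level (top at 0.115 m over its whole length), axis 18 mm below the TCP, tip 136.5 mm ahead of it, all as expected. Moving in front of the window and making the first probe.

```bash
cat >> h.py <<'E'
YAW=0.008; W=np.array([0.572,-0.0585,0.049]); L=0.1365; DZ=0.0182
ex=np.array([np.cos(YAW),np.sin(YAW),0]); ey=np.array([-np.sin(YAW),np.cos(YAW),0])
def tcp_for(x,y,z=0.0): # tip position in window frame
    return list(W+x*ex+y*ey+np.array([0,0,z+DZ])-L*ex)
def tip_local(p):
    d=np.asarray(p)+L*ex-np.array([0,0,DZ])-W
    return np.array([d@ex,d@ey,d[2]])
E
python3 - <<'E'
from h import *
from bench import *
np.set_printoptions(precision=4,suppress=True)
q=quat(YAW)
p=tcp_for(-0.075,0.018); 
move_linear([p[0],p[1],0.15],q,vel=0.22); print(read_time())
move_linear(p,vel=0.2); 
p=tcp_for(-0.010,0.018); move_linear(p,vel=0.15); dwell(0.15)
f0=read_contact_force(); m0=read_moment(); print(f0,m0,tip_local(read_ee_pos()),read_time())
np.save("f0.npy",f0)
for x in np.arange(0.0,0.013,0.0015):
    move_linear(tcp_for(x,0.018),vel=0.05); 
    f=read_contact_force()-f0; print(x,f,tip_local(read_ee_pos()),read_time())
    if np.linalg.norm(f)>4: break
for n in ["wrist","top"]:
    c=capture(n); np.savez(n+"3.npz",**c); cv2.imwrite(f"pics/{n}3.png",c["pixels"][:,:,::-1])
E
```

```text
5.975
[-0.2026 -0.2725 -1.2116] [ 0.0256  0.0404 -0.0115] [-0.0119  0.0181 -0.0001] 7.275
0.0 [-0.4919  0.6214 -1.3571] [0.0006 0.0179 0.0001] 7.625
0.0015 [ 0.3587  1.0476 -2.0596] [ 0.0015  0.018  -0.0001] 7.875
0.003 [-0.0806  0.8444 -1.0854] [ 0.0031  0.018  -0.    ] 8.125
0.0045000000000000005 [ 0.3966  0.8672 -1.3017] [0.0047 0.018  0.    ] 8.375
0.006 [ 0.7592  0.8835 -1.2365] [0.0062 0.018  0.    ] 8.625
0.0075 [ 0.3449  1.6232 -0.4912] [ 0.0075  0.018  -0.    ] 8.875
0.009000000000000001 [-4.0227 -0.0326 -0.0839] [ 0.0076  0.0181 -0.0004] 9.125
```

View pics/wrist3.png

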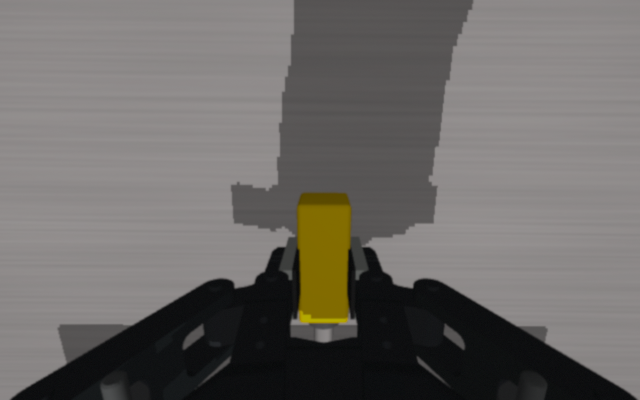

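View pics/top3.png

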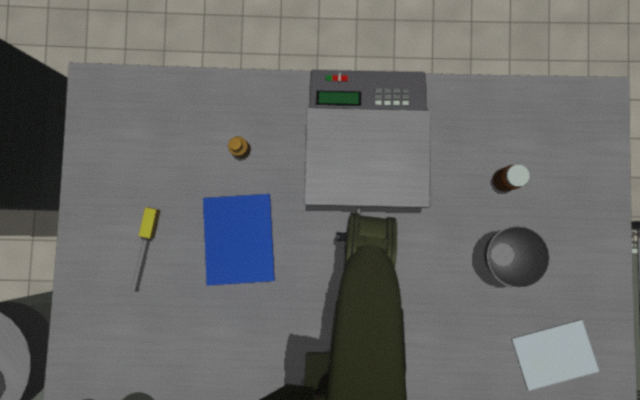

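The first probe met the bar at 7.6 mm (7 expected) with about 4 N. Pictures: rod still straight in the jaws, pointer in red, nothing disturbed. Sweeping towards -y in 6 mm steps.

Run:
```python
from h import *
from bench import *
np.set_printoptions(precision=4,suppress=True)
f0=np.load("f0.npy"); y=0.018
found=False
while y>-0.0585:
    move_linear(tcp_for(0.0048,y),vel=0.06)
    y-=0.006
    move_linear(tcp_for(0.0048,y),vel=0.06)
    move_linear(tcp_for(0.0105,y),vel=0.06)
    f=read_contact_force()-f0; t=tip_local(read_ee_pos()); print(round(y,4),f,t,read_time())
    if np.linalg.norm(f)>25: print("too much"); break
    if t[0]>0.0095: found=True; break
if found:
    for x in (0.013,0.016,0.020):
        move_linear(tcp_for(x,y),vel=0.04)
        f=read_contact_force()-f0; t=tip_local(read_ee_pos()); print(x,f,t,read_time())
        if t[0]<x-0.0015: print("blocked"); break
```

```text
0.012 [-4.1836 -0.9955  0.1946] [ 0.0077  0.0121 -0.0009] 9.975
0.006 [-4.1394  0.0924 -0.2708] [ 0.0077  0.0061 -0.0009] 10.725
-0.0 [-5.3821 -1.4689 -0.7777] [ 0.0077  0.0002 -0.0009] 11.475
-0.006 [-0.5489  0.1097 -0.5854] [ 0.0115 -0.0061  0.0001] 12.225
0.013 [-0.4593  0.2938 -1.427 ] [ 0.0132 -0.006  -0.    ] 12.475
0.016 [-0.6741  0.5684 -1.4683] [ 0.0164 -0.006   0.0001] 12.725
0.02 [ 0.1539 -0.2264 -1.0833] [ 0.0205 -0.006   0.    ] 12.975
```

The hole is at y ≈ -6 mm and the tip enters freely. Inserting fully, then sliding left.

Run:
```python
from h import *
from bench import *
np.set_printoptions(precision=4,suppress=True)
f0=np.load("f0.npy"); y=-0.006; X=0.030
move_linear(tcp_for(X,y),vel=0.04); dwell(0.3); print(read_contact_force()-f0,tip_local(read_ee_pos()),read_time())
c=capture("top"); cv2.imwrite("pics/p0.png",cv2.resize(c["pixels"][60:115,300:440,::-1],None,fx=5,fy=5,interpolation=cv2.INTER_CUBIC))
for k in range(22):
    y+=0.002
    move_linear(tcp_for(X,y),vel=0.03)
    f=read_contact_force()-f0; t=tip_local(read_ee_pos()); print(round(y,4),f,t,read_moment()[2],read_time())
    if f[1]<-14 or np.linalg.norm(f)>25: break
c=capture("top"); cv2.imwrite("pics/p1.png",cv2.resize(c["pixels"][60:115,300:440,::-1],None,fx=5,fy=5,interpolation=cv2.INTER_CUBIC))
```

```text
[ 0.5579  0.2259 -1.3787] [ 0.0298 -0.006  -0.    ] 13.675
-0.004 [-0.2643 -0.981  -2.4446] [ 0.03   -0.0041  0.    ] -0.11559156416670982 13.975
-0.002 [-0.096  -3.3466 -0.9237] [ 0.0299 -0.0025  0.    ] -0.4374979837195341 14.225
0.0 [ 0.5429 -2.9757 -1.2166] [ 0.03   -0.0001  0.    ] -0.41385442625897917 14.475
0.002 [ 0.7684 -3.0151 -1.6464] [ 0.03    0.0022 -0.    ] -0.3638771091115192 14.725
0.004 [-0.5937 -1.9867 -0.7543] [ 0.03    0.0042 -0.    ] -0.3026797686831574 14.975
0.006 [-0.2744 -2.3104 -1.6218] [ 0.03    0.0062 -0.    ] -0.32431264634070006 15.225
0.008 [-0.1686 -2.5034 -0.6189] [ 0.03    0.0082 -0.    ] -0.3730126716928902 15.475
0.01 [ 0.8288 -3.2542 -1.2439] [ 0.03    0.0102 -0.    ] -0.3669294369316072 15.725
0.012 [-0.5882 -2.9827 -0.6918] [0.03   0.0122 0.    ] -0.3976172156213494 15.975
0.014 [ 0.2581 -2.2402 -0.1701] [0.03   0.0142 0.    ] -0.39166463797661855 16.225
0.016 [ 0.0575 -2.2482 -0.0666] [0.03   0.0162 0.    ] -0.3357115513981026 16.475
0.018 [-1.011  -1.9775 -2.0317] [ 0.03    0.0182 -0.    ] -0.2988957848509969 16.725
0.02 [ 0.7844 -2.7755  0.1428] [0.03   0.0202 0.    ] -0.3568747313455928 16.975
0.022 [-0.5379 -2.7141 -1.746 ] [ 0.03    0.0222 -0.    ] -0.338461564342817 17.225
0.024 [ 0.2631 -5.2427 -1.4136] [0.03   0.0234 0.    ] -0.6964437007849977 17.475
0.026 [-0.3111 -8.5609 -1.2333] [0.03   0.0244 0.    ] -1.0430757303391816 17.725
0.028 [ -0.0107 -10.7415  -1.2897] [0.03   0.0253 0.0001] -1.37705308965279 17.975
0.03 [ -0.6099 -14.0957  -0.937 ] [0.03   0.0263 0.0001] -1.7323515660742062 18.225
```

View pics/p0.png

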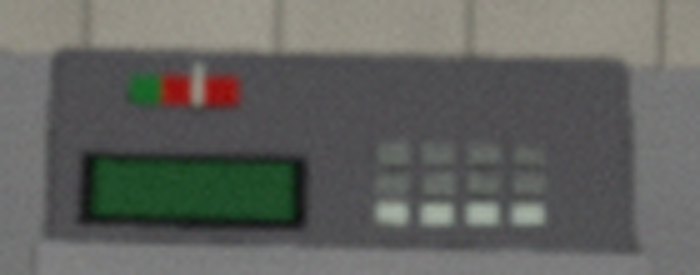

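View pics/p1.png

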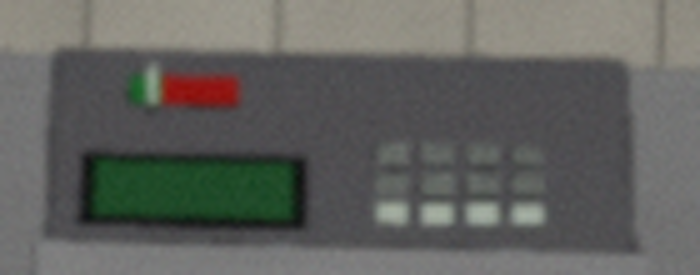

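The lateral force rose steadily from y = 23 mm, the end stop. The pointer went from red (px 198 in the crop) to green (152), ≈26 mm of travel, which fits a start at around 4 mm. Now relieving the side load, withdrawing, and checking the rod in the grip.

Run:
```python
from h import *
from bench import *
np.set_printoptions(precision=4,suppress=True)
f0=np.load("f0.npy"); X=0.030
dwell(0.2)
move_linear(tcp_for(X,0.0205),vel=0.03); dwell(0.1); print(read_contact_force()-f0,read_moment(),tip_local(read_ee_pos()))
move_linear(tcp_for(0.015,0.0205),vel=0.05);print(read_contact_force()-f0,tip_local(read_ee_pos()))
move_linear(tcp_for(-0.075,0.0205),vel=0.12); dwell(0.1);print(read_contact_force()-f0,read_moment(),read_time())
p=read_ee_pos(); move_linear([p[0],p[1],0.17],vel=0.2); dwell(0.1); print(read_ee_pos(),read_finger_gap(),read_time())
for n in ["wrist","top"]:
    c=capture(n); np.savez(n+"4.npz",**c); cv2.imwrite(f"pics/{n}4.png",c["pixels"][:,:,::-1])
C=cloud(c); P=C[(C[...,2]>0.125)&(C[...,2]<0.18)&(C[...,0]>0.40)&(C[...,0]<0.55)&(abs(C[...,1]+0.04)<0.05)]
P=P[np.argsort(P[:,0])]; print(len(P)); print(P[::max(1,len(P)//14)]); 
s=P[P[:,0]>0.42]; print(np.polyfit(s[:,0],s[:,1],1),np.polyfit(s[:,0],s[:,2],1),s[:,0].max())
cv2.imwrite("pics/p2.png",cv2.resize(c["pixels"][60:260,300:440,::-1],None,fx=3,fy=3,interpolation=cv2.INTER_CUBIC))
```

```text
[ 0.1458 -0.5341 -0.036 ] [0.0162 0.0555 0.0444] [ 0.03    0.0212 -0.    ]
[ 1.3201  0.0899 -0.9669] [0.0145 0.0206 0.    ]
[-0.0992  0.7922 -0.6073] [ 0.0442  0.0059 -0.0152] 20.4917
[ 0.3606 -0.0396  0.1686] 0.02143053419057072 21.2583
139
[[ 0.4017 -0.0341  0.1566]
 [ 0.4069 -0.0367  0.1534]
 [ 0.4123 -0.0392  0.1556]
 [ 0.4176 -0.0418  0.1529]
 [ 0.4253 -0.0338  0.1511]
 [ 0.4307 -0.036   0.1564]
 [ 0.4361 -0.0384  0.1585]
 [ 0.4414 -0.0413  0.1518]
 [ 0.4492 -0.0331  0.1525]
 [ 0.4546 -0.0355  0.1554]
 [ 0.4599 -0.038   0.1551]
 [ 0.4654 -0.0408  0.1513]
 [ 0.4731 -0.0326  0.1522]
 [ 0.4787 -0.0404  0.1533]
 [ 0.4867 -0.0402  0.1535]
 [ 0.4947 -0.04    0.1538]]
[ 0.0061 -0.04  ] [-0.003   0.1558] 0.4973699396547037
```

View pics/p2.png

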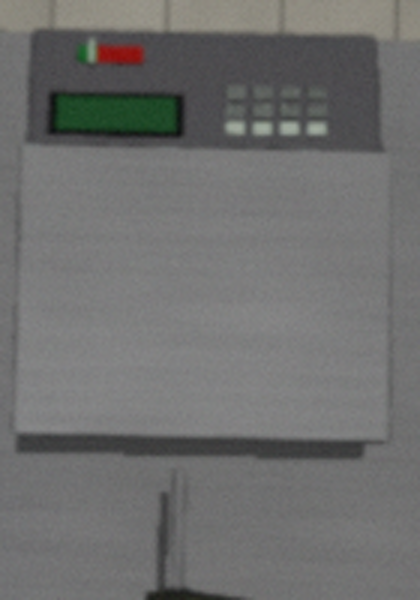

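View pics/wrist4.png

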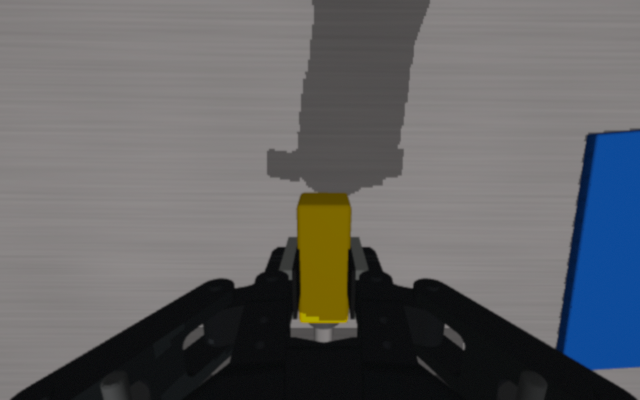

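The rod is out: the pointer stays on green (crop 91,50), and the shaft is straight and level in the jaws. Laying it back at its starting place.

Run:
```python
from h import *
from bench import *
np.set_printoptions(precision=4,suppress=True)
q=quat(-0.184); g=[0.3776,0.3254]
move_linear(g+[0.16],q,vel=0.22)
move_linear(g+[0.052],vel=0.15); dwell(0.15); f0=read_contact_force(); print(f0,read_ee_pos(),read_time())
z=0.046
while z>0.0395:
    move_linear(g+[z],vel=0.03); dwell(0.1); f=read_contact_force()-f0; print(z,f,read_ee_pos()[2])
    if f[2]>3: break
    z-=0.001
gripper_to(0.035); dwell(0.1); gripper_to(0.06); dwell(0.1)
print(read_finger_gap(),read_contact_force()-f0)
move_linear(g+[0.12],vel=0.1)
move_linear([g[0]-0.05,g[1]+0.0,0.25],vel=0.2); dwell(0.1); print(read_time(),read_contact_force())
for n in ["wrist","top"]:
    c=capture(n); np.savez(n+"5.npz",**c); cv2.imwrite(f"pics/{n}5.png",c["pixels"][:,:,::-1])
```

```text
[-0.0701  0.4834 -1.891 ] [0.3784 0.326  0.0531] 24.1833
0.046 [-0.2987 -0.1158 -0.9511] 0.04593262646159299
0.045 [ 0.758  -0.1095 -0.8103] 0.045006598745231295
0.044 [ 0.5093 -0.5989 -0.5273] 0.043975040040521496
0.043 [ 0.8321 -0.6507 -0.482 ] 0.042975068680926334
0.041999999999999996 [-2.2651 -0.3843  6.2379] 0.04237793743796732
0.05981814529890785 [ 0.4817 -0.2805  2.6957]
28.7667 [0.4439 0.4138 0.4207]
```

View pics/wrist5.png

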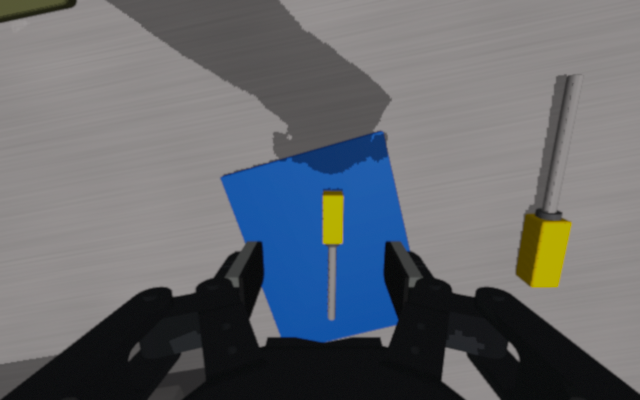

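View pics/top5.png

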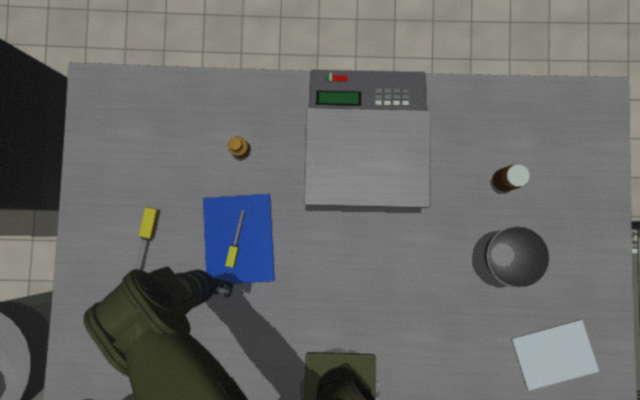

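The rod lies on the board as at the start (top view: handle 232,257, tip 243,211; wrist view: handle 333,217, tip 331,320). The pointer is on green at (331,77), and the bystanders' pixels are unchanged. One depth check of the rod's height, then I hand in.

Run:
```python
from h import *
from bench import *
np.set_printoptions(precision=4,suppress=True)
C=cloud(dict(np.load("wrist5.npz")))
print(np.median(C[200:235,328:339].reshape(-1,3),0),"shaft near",np.median(C[255:265,331:334].reshape(-1,3),0),"shaft tip",np.median(C[308:317,331:333].reshape(-1,3),0))
finish_job(); print(read_time())
```

```text
[0.3722 0.3275 0.0357] shaft near [nan nan nan] shaft tip [0.501  0.3028 0.0285]
the job is handed in; nothing more can be done
the job is handed in; nothing more can be done
```

The scale's lock is free, and the rod is back on the blue board, flat, where it started. I handed the job in at about 29 s of the 72 s; no verdict was reported.

- **Finding the hole:** I gripped the 60 mm handled rod and probed the lock bar in 6 mm steps. The bar's face was 7.6 mm inside the window, against 7 mm expected. On the fifth probe, at y ≈ -6 mm, the tip went in freely, and I pushed it to 30 mm.
- **Freeing the lock:** I slid the bar to the robot's left until the force rose to 14 N against its end stop. The tip travelled about 26 mm. The pointer moved from red to green and stayed there after I withdrew the rod.
- **Last checks:** The handle top is at 35.7 mm (36 expected) and the shaft top near the tip at 28.5 mm (29 expected), so the rod lies flat. The bowl, weight and jar look unmoved in the top view, and the gripper is open and clear.
- **Check that failed:** The depth reading near the handle end of the shaft came back empty. The handle and tip heights cover it.
- **Forces:** As the gripper closed on the rod and as it set it down, it read about 6 N upward, from light contact with the board.

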